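# Load a battery stick into the sprung bay of the scanner charger

## Task

Put the green battery stick from the caddy on charge in the empty bay of the charger: slide its flat end in under the strap against the spring, push the spring back, tip the studded end down past the lip, and let the spring hold the stick there, flat on the bay floor with its stud on the fixed contact. Do not push the spring back to its stop, do not force the stick, and leave the things round about where they stand.

Things in the scene. Friction and masses are not known exactly. Their poses are not given: they have to be found in the camera images.
- stick: Green battery stick to load: a round can 28 mm in diameter, 104 mm long, with a steel stud (12 mm in diameter, 4 mm long) on one end, 108 mm in all, about 0.16 kg. Origin on its axis at the middle of the 108 mm; x runs along the axis to the stud end (white band); the other end is flat (black band). It may be rolled about its axis in any way.
- charger: Grey two-bay battery charger on a black base, 174 x 122 mm, up to 51 mm high, fixed to the counter. Origin at counter height, z up; x runs along the bays from the spring end to the fixed-contact end (red plus marks); y to its left. The empty bay is at y = +31 mm; the bay at y = -31 mm holds a charged stick, built in, that shows how a stick lies.
- bay (a point): Where the loaded stick's origin belongs in the empty bay, axes as the charger's. From here, mm: bay floor z -14; fixed contact face x +54; strap across the bay x -64 to -48; lip x +46 to +67; side guides 32 apart, up to z +5 and then flared to z +10, at x -88 to -28 and +28 to +54; between them open finger recesses, floor z -19.
- lip_edge (a point): Inner lower edge of the lip over the fixed-contact end of the empty bay, at mid width: 30 mm above the bay floor; the lip is 5 mm thick. Axes as the charger's.
- strap_edge (a point): Inner lower edge of the strap over the spring end of the empty bay, at mid width: 34 mm above the bay floor; the strap is 5 mm thick. Strap and lip edges are 94 mm apart, less than the stick, so the flat end goes in under the strap with the stick pitched 24 to 28 degrees, stud end up over the lip.
- spring_contact (a joint): Push-back of the empty bay's spring contact, m: 0 at rest, growing towards -x of the charger, stop at 0.018. A brass disc, 18 mm in diameter, centred 14 mm above the floor, its face at rest 50 mm to the -x side of point bay. Pushes 2.7 N at rest plus 0.9 N per mm. With a stick loaded it reads 0.004; passing the lip takes 11 to 15 mm.
- caddy: Black caddy, 126 x 50 mm, fixed, in which the stick lies level at the start, its axis 24 mm above the counter, on two saddles (each 22 mm long, 19 mm high, 45 mm wide, 43 mm either side of the middle); between them only the 4 mm base plate. Origin under its centre, x along the stick to the stud.
- scanner: Black hand scanner lying on the counter, about 63 x 201 mm, up to 58 mm high; bystander.
- tag_roll: Pink roll of tags, 67 mm in diameter, 28 mm high, lying flat; bystander.
- call_bell: Steel call bell, 84 mm in diameter, 62 mm high; bystander.
- button_tin: Round dark blue tin, 72 mm in diameter, 33 mm high; bystander.
- stapler: Red and black stapler, 145 x 34 x 47 mm; bystander.
- stud_end (a point): The middle of the stud's tip, 54 mm along +x from the stick's origin.
Not all that is in view belongs to the job. There is more than one size of the stick; the one meant has the size given above.

How it is judged:
By the outcome, as a careful person would: the job done as asked, in the order asked, and still so for the second after the job is handed in, with the robot touching nothing.
It also fails if it takes over 48 s, if anything falls off the work surface, if the arm or the gripper's body presses on something with over 40 N, if the wrist force passes 120 N, or if a joint passes its speed limit or range.

## Robot

A 6-joint arm with a two-finger parallel gripper is mounted at the origin on the work surface; the furniture and walls round the work are solid. World frame = base frame: x ahead of the robot, y to its left, z up, the work surface at z = 0. Lengths are in m, angles in degrees, forces in N, time in s.
With the tool pointing down it reaches from about 0.35 to 1 m from the base axis. Payload 7.1 kg.
Tool frame: the origin (TCP) lies midway between the tips of the shut fingers; the grasp point (between the pads) lies 19 mm behind it; z points along the fingers, y is the line along which they close (so a half turn about z gives the same grasp; the last joint's range is limited). The gripper opens to 85 mm and grips with 20 to 120 N. Pads are 22 mm wide; open, the fingers measure 114 mm over their backs; the gripper's body (76 mm by 85 mm) begins 54 mm behind the grasp point. The pads swing forward as they close: fully open they stand 13 mm farther back than shut.
Start: joints at [64.114, 24.242, 93.386, -0, 62.372, -1.089], TCP at [0.262, 0.567, 0.231] pointing down, gripper open.
Joint ranges: [-172.04, 172.04], [-51.8, 120.97], [4.93, 147.93], [-75.15, 255.16], [6.16, 154.13], [-145.62, 145.62]. Speed limits (degrees/s): [136.94, 136.94, 172.46, 180, 180, 180].

## Interface

Orientations are given as a 3x3 rotation matrix whose columns are the frame's x, y, z axes.
In Python, from station import ctrl, eyes gives the robot as it stands.
- The arm moves only by the tool move_arm, never from a script. Its argument "steps" is a list of rows, each an object with "slide": the shift along the world's x, y, z in mm, a list of three; "turn": the turn, a rotation vector about the world's x, y, z in rad, a list of three; "grip": the opening in per cent of the stroke, from 0 (shut) to 100 (fully open). In form: [{"slide": [tx, ty, tz], "turn": [ax, ay, az], "grip": grip}, ...]. A call has exactly 8 rows; each row is the pose to reach, as a shift and turn from the pose commanded when the call began; what a row does not reach only later rows make up. A row lasts 1/10 s, in which the tool goes at most 50 mm and 8.59 degrees, less where a joint would pass 70% of its speed; a pose out of reach is approached as far as the arm can. A call with a gripper value outside its range is refused whole. The fingers move at their own pace and stop on an object; the grip force is fixed at half the most. Time passes only in rows, so rows that repeat a pose let the fingers close, or fill a call up. It gives the time, the measured TCP pose, the force, the opening and the grip force at its end, in the units of the state.
- ctrl.read_state(): the state, without advancing time (a new reading comes with each control period).
- eyes.snapshot(name): name is "side" or "top"; returns a dict with "image" (384x512x3 uint8, red, green, blue), "range_z" (384x512 float32, m along the optical axis (not along the pixel's ray), 0 where there is no reading), "fovy" (degrees; the focal length in pixels is half the picture's height over the tangent of half this angle, whatever the lens; pixels are square), "cx", "cy" (the principal point, pixels), "D" ([k1, k2, p1, p2, k3] as OpenCV has them; the pictures are not rectified), "eye" and "rotation" of the camera in the world. Camera axes: x right, y down, z forward; pixel columns grow to the right and rows downward; lengths in m; the calibration is good to about 2 mm. A picture is of the moment at which its call begins.
- ctrl.finish_job(): hands the job in; it is judged then, once.
Trained networks look in the newest picture that a camera, given by its name, has taken for a name from the list of things; names that differ only in an ending like _2 or _b are one class to them, and where a whole thing is asked for, a point or a joint stands for the part that bears it (a point fixed in the world has none). Each returns a list of dicts, best first, with "conf" (0 to 1); they miss things now and then, are a little off and sometimes report something else, mostly with a low value. They report only what shows in the picture. A call takes as long as a camera call. They do not tell look-alikes from the thing itself.
- eyes.boxes_of(camera, query): "bbox" ([left, top, width, height] in pixels, round what is visible of it).
- eyes.trace(camera, query): "pixels" (384x512 bool, what is visible of it) and "bbox" ([left, top, width, height] in pixels, round what is visible of it).
The state is a dict: "time_s": time; "q": joint angles; "dq": joint speeds; "effort": joint torques, N m; "position": TCP position; "ee_rot": TCP orientation; "ft_force": force on the tool from outside, world axes, zero at the start; "ft_torque": the same for the moment, N m; "grip_width": finger opening in m; "gripper_force": force on a finger pad.
Only numpy, scipy, OpenCV 4.12 (cv2) and the standard library are available. Lean on these libraries where they do the work, as an engineer would, in place of code of your own. Each camera call takes 0.05 s, during which the arm holds its last target. There are 200 camera calls.

## Working session

There is one attempt and no reset: what is moved stays moved. The work goes in short steps, Python scripts to look and compute and a tool call to move; the robot and the scene stay as the last step left them, time stands still between calls to the robot, and variables do not carry over. Pictures are saved under pics/ and viewed, at most 10 in all, crops included, and the job is handed in when it is done.

Besides the shell and the picture viewer there is one more tool, called after "Call:" as name(argument=value, ...), one argument or row to a line, values as JSON. move_arm: Moves the arm, as the interface text tells. Its arguments: {"type":"object","properties":{"steps":{"type":"array","items":{"type":"object","properties":{"slide":{"type":"array","items":{"type":"number"}},"turn":{"type":"array","items":{"type":"number"}},"grip":{"type":"number"}}}}},"required":["steps"]}

```bash
ls; mkdir -p pics; cat > h.py <<'E'
import numpy as np,cv2
from station import ctrl,eyes
def K(s):
    f=s["image"].shape[0]/2/np.tan(np.radians(s["fovy"])/2)
    return np.array([[f,0,s["cx"]],[0,f,s["cy"]],[0,0,1.]])
def pts(s,uv):
    "pixels (N,2) u,v -> world by range"
    uv=np.asarray(uv); z=s["range_z"][uv[:,1].astype(int),uv[:,0].astype(int)]
    n=cv2.undistortPoints(uv.astype(float).reshape(-1,1,2),K(s),np.array(s["D"],float)).reshape(-1,2)
    p=np.c_[n*z[:,None],z]; return (p@np.array(s["rotation"]).T+s["eye"])[z>0]
def cloud(s,mask):
    v,u=np.nonzero(mask); return pts(s,np.c_[u,v])
def proj(s,P):
    R=np.array(s["rotation"]); c=(np.atleast_2d(P)-s["eye"])@R
    return cv2.projectPoints(c,np.zeros(3),np.zeros(3),K(s),np.array(s["D"],float))[0].reshape(-1,2)
def save(s,name,crop=None,sc=1):
    im=s["image"][:,:,::-1]
    if crop: x,y,w,h=crop; im=im[y:y+h,x:x+w]
    cv2.imwrite("pics/"+name,cv2.resize(im,None,fx=sc,fy=sc,interpolation=cv2.INTER_CUBIC))
E
python3 - <<'E'
from h import *
a=[]
for c in("top","side"):
    s=eyes.snapshot(c); a.append(s["image"][:,:,::-1]); print(c,s["eye"],np.round(s["rotation"],3).tolist(),s["fovy"])
    for n in("stick","charger","caddy"):
        for r in eyes.trace(c,n):
            p=cloud(s,r["pixels"]); print(c,n,round(r["conf"],2),r["bbox"],r["pixels"].sum(),np.round(np.median(p,0),3) if len(p) else None)
    cv2.imwrite("pics/%s0.png"%c,cv2.resize(a[-1],(800,600)))
E
```

```text
pics
top [0.29217576 0.09453616 1.05754175] [[0.018, -0.991, 0.134], [-1.0, -0.019, -0.007], [0.009, -0.134, -0.991]] 45.841584738510626
top stick 0.94 [197.1, 155.4, 22.6, 42.7] 580 [0.475 0.194 0.035]
top stick 0.7 [133.0, 144.1, 16.2, 34.5] 318 [0.512 0.356 0.017]
top stick 0.51 [251.7, 153.7, 18.1, 34.9] 290 [0.495 0.073 0.018]
top charger 0.91 [302.4, 126.0, 72.4, 79.5] 3674 [ 0.506 -0.114  0.024]
top charger 0.73 [191.7, 151.8, 33.6, 55.3] 479 [0.475 0.19  0.005]
top caddy 0.79 [191.6, 150.9, 34.3, 57.1] 486 [0.473 0.191 0.005]
top caddy 0.57 [220.0, 208.0, 87.1, 46.9] 1978 [0.354 0.076 0.024]
top caddy 0.2 [304.3, 128.6, 71.8, 76.1] 3658 [ 0.506 -0.114  0.024]
side [ 0.26266168 -0.8973948   0.79176265] [[0.985, -0.09, 0.147], [-0.171, -0.588, 0.79], [0.016, -0.804, -0.595]] 45.490724605550774
side stick 0.86 [244.7, 169.2, 33.6, 23.8] 307 [0.472 0.187 0.032]
side stick 0.6 [261.2, 205.5, 27.9, 6.2] 204 [0.488 0.068 0.016]
side stick 0.42 [253.1, 150.6, 24.7, 11.0] 126 [0.515 0.351 0.014]
side charger 0.57 [254.3, 223.8, 85.5, 51.7] 1773 [ 0.546 -0.121  0.021]
side charger 0.36 [180.9, 153.6, 25.9, 25.5] 493 [0.283 0.302 0.028]
side charger 0.2 [244.3, 170.9, 33.9, 21.5] 293 [0.474 0.187 0.032]
side caddy 0.83 [242.1, 180.2, 39.6, 16.9] 224 [0.479 0.185 0.005]
side caddy 0.67 [211.6, 144.9, 19.1, 23.0] 367 [0.368 0.345 0.031]
```

```bash
python3 - <<'E'
from h import *
s=eyes.snapshot("top"); save(s,"top1.png",(120,100,270,170),2.9)
t=eyes.snapshot("side"); save(t,"side1.png",(150,120,220,165),3.6)
E
```

```text
(no output)
```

View pics/top1.png

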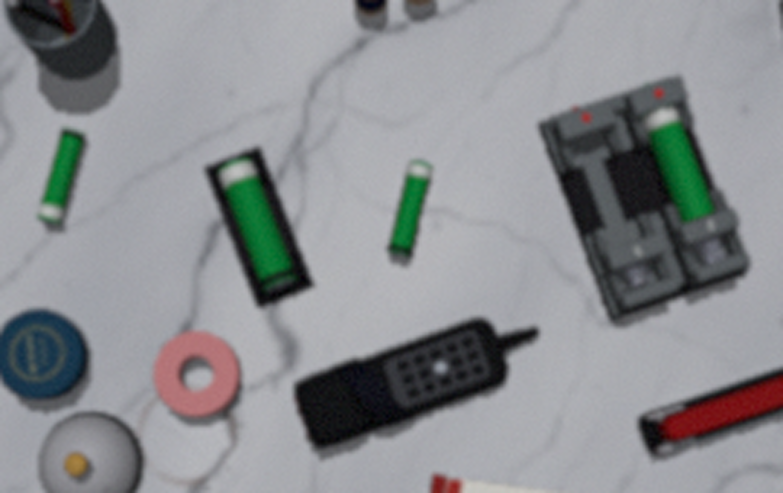

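View pics/side1.png

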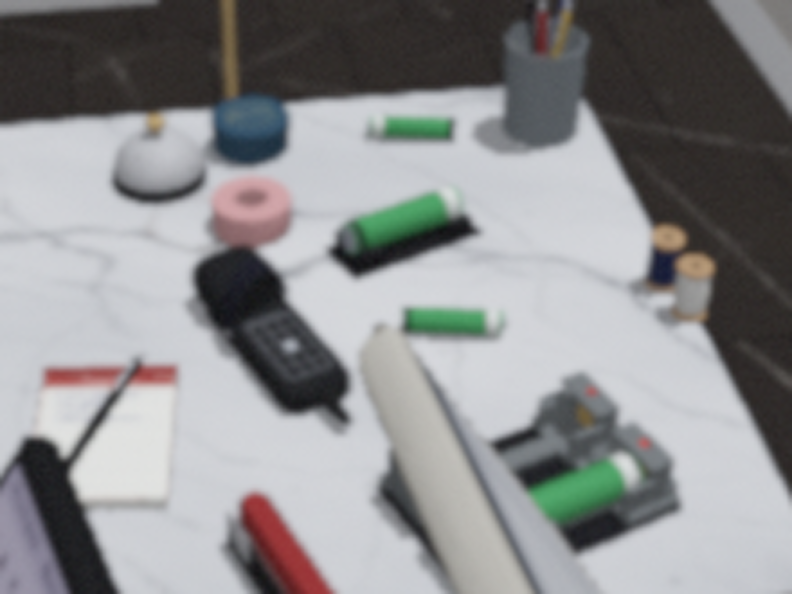

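The top crop shows the stick in the caddy at about (255,225), its white stud end up and to the left. The charger is at (645,200), with its empty bay on the left, its plus marks at (586,117) and (658,93), and its straps near the bottom. The side crop shows a wide object, probably the arm, hiding the charger's spring end. Next I'll fit the poses.

```bash
python3 - <<'E'
from h import *
s=eyes.snapshot("top")
hsv=cv2.cvtColor(s["image"],cv2.COLOR_RGB2HSV)
g=(hsv[...,0]>45)&(hsv[...,0]<80)&(hsv[...,1]>130)
n,l,st,_=cv2.connectedComponentsWithStats(g.astype(np.uint8))
for i in range(1,n):
    if st[i,4]<100: continue
    p=cloud(s,l==i); c=p.mean(0); d=np.linalg.svd((p-c)[:,:2])[2][0]; d*=np.sign(d[0]); t=(p-c)[:,:2]@d
    print("green",st[i],c.round(4),"ang",np.degrees(np.arctan2(d[1],d[0])).round(2),"t",np.percentile(t,[1,99]).round(4),"z95",np.percentile(p[:,2],95).round(4))
for q in("charger","caddy","stick"):
    r=eyes.trace("top",q)[0]; p=cloud(s,r["pixels"]); 
    R=cv2.minAreaRect((p[:,:2]*1000).astype(np.float32)); print(q,R,"zpct",np.percentile(p[:,2],[2,25,50,75,98]).round(4))
    m=r["pixels"]
    if q=="charger": 
        np.save("chp.npy",p)
        # height map in rotated coordinates
        a=np.radians(18.5)
E
python3 - <<'E'
import numpy as np,cv2
p=np.load("chp.npy")
(c,sz,a)=cv2.minAreaRect((p[p[:,2]>.003][:,:2]*1000).astype(np.float32)); print(c,sz,a)
E
```

```text
green [344 142  22  34 437] [ 0.5248 -0.1426  0.032 ] ang 19.1 t [-0.0387  0.0366] z95 0.0415
green [136 146  12  25 167] [0.5196 0.354  0.0184] ang -12.52 t [-0.0281  0.0284] z95 0.0229
green [197 161  26  39 480] [0.4697 0.1924 0.032 ] ang 22.89 t [-0.0431  0.042 ] z95 0.0392
green [255 161  12  26 171] [0.4878 0.0744 0.0191] ang -12.62 t [-0.0297  0.0293] z95 0.0225
charger ((510.873291015625, -115.87728118896484), (179.43240356445312, 121.6983871459961), 20.4161434173584) zpct [0.0035 0.0097 0.022  0.0397 0.0522]
caddy ((478.4830627441406, 197.316650390625), (124.90771484375, 52.828453063964844), 23.11265754699707) zpct [-0.0016  0.0026  0.0046  0.0169  0.0287]
stick ((494.6289978027344, 73.187255859375), (23.53540802001953, 80.6701889038086), 76.64156341552734) zpct [-0.0007  0.0153  0.0182  0.02    0.0234]
(508.5678405761719, -116.95006561279297) (173.65545654296875, 121.2227554321289) 19.90771484375
```

```bash
python3 - <<'E'
from h import *
print(ctrl.read_state()["ee_rot"],ctrl.read_state()["q"])
p=np.load("chp.npy"); 
s=eyes.snapshot("top")
# orthophoto at plane z=0.045 around (0.5086,-0.117), yaw 19.7
a=np.radians(19.7);x=np.array([np.cos(a),np.sin(a)]);y=np.array([-x[1],x[0]]);c=np.array([.5086,-.117])
X=np.arange(-95,95,.25);Y=np.arange(-68,68,.25)
rows=[]
for z in(0.045,):
    gx,gy=np.meshgrid(X,Y[::-1]); P=c+(gx[...,None]*x+gy[...,None]*y)/1000
    P=np.dstack([P,np.full(gx.shape,z)]); uv=proj(s,P.reshape(-1,3)).reshape(*gx.shape,2).astype(np.float32)
    o=cv2.remap(s["image"],uv[...,0],uv[...,1],cv2.INTER_CUBIC)[:,:,::-1].copy()
    d=cv2.remap(s["range_z"],uv[...,0],uv[...,1],cv2.INTER_NEAREST)
    for k in range(0,len(X),80): cv2.line(o,(k,0),(k,8),(0,0,255),1)
    for k in range(0,len(Y),80): cv2.line(o,(0,k),(8,k),(0,0,255),1)
    cv2.imwrite("pics/ortho.png",o)
q=p[:,:2]-c; lx=q@x*1000; ly=q@y*1000; lz=p[:,2]*1000
for y0 in(-31,31):
  print("strip",y0); m=abs(ly-y0)<9
  print([(b,int(np.median(lz[m&(abs(lx-b)<1.5)]))) for b in range(-90,94,3) if (m&(abs(lx-b)<1.5)).any()])
for x0,w in((0,18),(-50,10),(50,6)):
  print("cross",x0); m=abs(lx-x0)<w
  print([(b,int(np.median(lz[m&(abs(ly-b)<1.5)]))) for b in range(-64,66,3) if (m&(abs(ly-b)<1.5)).any()])
E
```

```text
[[-9.07794111e-01  4.19416085e-01  4.10961381e-06]
 [ 4.19416085e-01  9.07794110e-01  3.90535072e-05]
 [ 1.26489859e-05  3.71761820e-05 -9.99999999e-01]] [ 6.41144225e+01  2.42395827e+01  9.33850711e+01  8.63491817e-04
  6.23732304e+01 -1.08824991e+00]
strip -31
[(-87, 2), (-84, 4), (-81, 41), (-78, 42), (-75, 43), (-72, 41), (-69, 41), (-66, 19), (-63, 20), (-60, 14), (-57, 26), (-54, 18), (-51, 29), (-48, 49), (-45, 51), (-42, 51), (-39, 50), (-36, 51), (-33, 37), (-30, 37), (-27, 37), (-24, 37), (-21, 38), (-18, 39), (-15, 38), (-12, 37), (-9, 38), (-6, 39), (-3, 39), (0, 36), (3, 38), (6, 39), (9, 38), (12, 39), (15, 37), (18, 37), (21, 38), (24, 38), (27, 37), (30, 37), (33, 39), (36, 36), (39, 39), (42, 36), (45, 39), (48, 39), (51, 39), (54, 36), (57, 38), (60, 46), (63, 47), (66, 46), (69, 46), (72, 47), (75, 46), (78, 45), (81, 25), (84, 23), (87, 0)]
strip 31
[(-87, 4), (-84, 7), (-81, 44), (-78, 44), (-75, 43), (-72, 43), (-69, 12), (-66, 27), (-63, 17), (-60, 19), (-57, 17), (-54, 19), (-51, 47), (-48, 50), (-45, 51), (-42, 51), (-39, 51), (-36, 49), (-33, 13), (-30, 11),
[... 936 characters left out ...]
 31), (-22, 48), (-19, 52), (-16, 50), (-13, 49), (-10, 30), (-7, 13), (-4, 14), (-1, 14), (5, 34), (8, 48), (11, 32), (14, 27), (17, 32), (20, 50), (23, 49), (26, 48), (29, 35), (32, 37), (35, 49), (38, 32), (41, 32), (44, 52), (47, 51), (50, 49), (53, 32), (56, 15), (59, 12)]
cross 50
[(-58, 13), (-52, 37), (-49, 32), (-46, 25), (-43, 31), (-40, 35), (-37, 39), (-34, 37), (-31, 39), (-28, 39), (-25, 38), (-22, 35), (-19, 30), (-16, 29), (-13, 30), (-10, 22), (-7, 35), (-4, 13), (-1, 14), (2, 15), (5, 32), (8, 34), (11, 32), (14, 22), (17, 11), (20, 10), (23, 13), (26, 11), (29, 11), (32, 12), (35, 11), (38, 13), (41, 12), (44, 11), (47, 30), (50, 33), (53, 23), (56, 15), (59, 13), (62, 3)]
```

View pics/ortho.png

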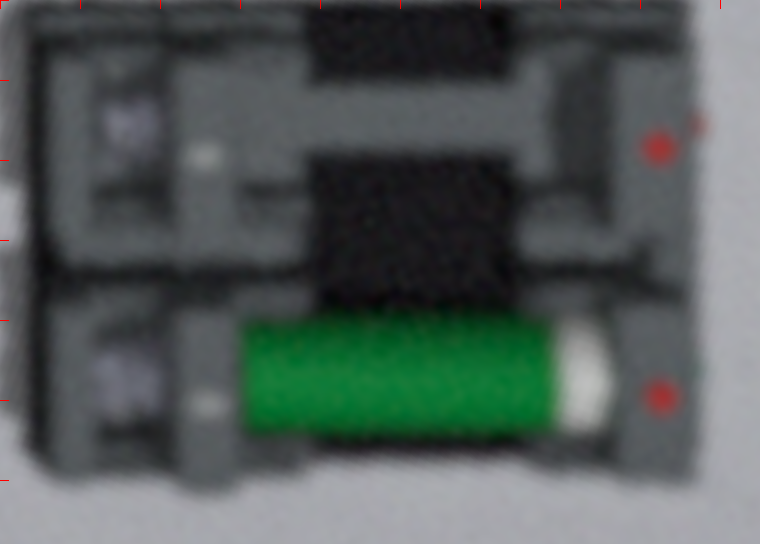

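The rectified charger view has a 94.0 mm gap from strap edge (u≈237) to lip edge (u≈613), which matches the specification. The yaw of 19.7° is consistent, and the bay works out at about world (509.3, -83.8, 26) mm. The stick in the caddy is at about (473, 193.5), axis at 22.9°. I'll start the approach.

Call:
move_arm(
  steps=[
    {"slide": [24,-42,-9],"turn": [0,0,-0.144],"grip": 70},
    {"slide": [48,-85,-18],"turn": [0,0,-0.288],"grip": 70},
    {"slide": [72,-127,-26],"turn": [0,0,-0.432],"grip": 70},
    {"slide": [95,-170,-35],"turn": [0,0,-0.576],"grip": 70},
    {"slide": [119,-212,-44],"turn": [0,0,-0.72],"grip": 70},
    {"slide": [143,-255,-52],"turn": [0,0,-0.864],"grip": 70},
    {"slide": [166,-297,-61],"turn": [0,0,-1.008],"grip": 70},
    {"slide": [190,-340,-70],"turn": [0,0,-1.152],"grip": 70},
  ],
)

```text
time_s: 1.55
position: [0.4529, 0.2258, 0.1613]
ee_rot: [[0.02, 1.0, 0.001], [1.0, -0.02, 0.0], [0.0, 0.001, -1.0]]
ft_force: [1.1, 0.7, 0.1]
grip_width: 0.0599
gripper_force: 0.0
```

Call:
move_arm(
  steps=[
    {"slide": [4,-6,-10],"turn": [0,0,-0.145],"grip": 70},
    {"slide": [8,-12,-20],"turn": [0,0,-0.29],"grip": 70},
    {"slide": [12,-18,-30],"turn": [0,0,-0.435],"grip": 70},
    {"slide": [16,-24,-40],"turn": [0,0,-0.58],"grip": 70},
    {"slide": [21,-33.5,-50],"turn": [0,0,-0.725],"grip": 70},
    {"slide": [21,-33.5,-60],"turn": [0,0,-0.87],"grip": 70},
    {"slide": [21,-33.5,-70],"turn": [0,0,-1.015],"grip": 70},
    {"slide": [21,-33.5,-76],"turn": [0,0,-1.157],"grip": 70},
  ],
)

```text
time_s: 2.35
position: [0.473, 0.1937, 0.0847]
ee_rot: [[0.924, 0.383, -0.0], [0.383, -0.924, -0.0], [-0.0, -0.0, -1.0]]
ft_force: [0.6, 0.2, 0.5]
grip_width: 0.06
gripper_force: 0.0
```

```bash
python3 - <<'E'
from h import *
s=ctrl.read_state(); print(s["time_s"],s["position"],np.round(s["ee_rot"],4).tolist(),np.round(s["q"],1),s["grip_width"])
for c in("side",):
    t=eyes.snapshot(c); save(t,"s2.png",(200,120,130,100),6)
    P=np.array([.473,.1935,.024]); d=np.array([np.cos(.3997),np.sin(.3997),0])
    print(proj(t,[P,P+.054*d,P-.054*d]), "in crop:",(proj(t,[P,P+.054*d,P-.054*d])-[200,120])*6)
E
```

```text
2.35 [0.47301828 0.19372972 0.0847477 ] [[0.9236, 0.3834, -0.0005], [0.3834, -0.9236, -0.0001], [-0.0005, -0.0, -1.0]] [ 20.9  27.9 112.7   0.   39.4  88.4] 0.059962558213314344
[[260.70163783 180.82437301]
 [275.78017656 175.48366671]
 [245.07230847 186.36575431]] in crop: [[364.20982701 364.94623804]
 [454.68105935 332.90200026]
 [270.43385081 398.19452585]]
```

View pics/s2.png

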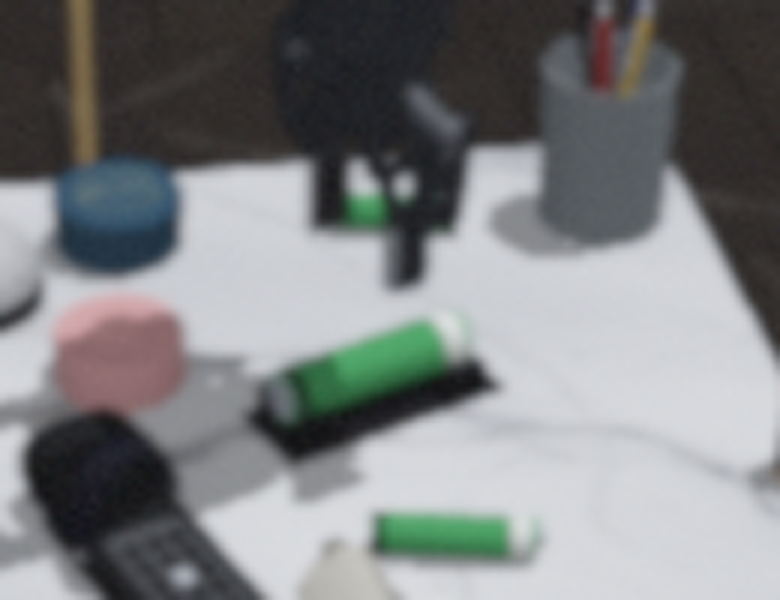

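The side view shows the stick lying level in the caddy. Its ends are at about (285,395) and (468,333), roughly 6 mm further along +x than I assumed. I'll correct for that, go down and grip.

Call:
move_arm(
  steps=[
    {"slide": [4.5,1.8,-15],"turn": [0,0,0],"grip": 70},
    {"slide": [4.5,1.8,-35],"turn": [0,0,0],"grip": 70},
    {"slide": [4.5,1.8,-55],"turn": [0,0,0],"grip": 70},
    {"slide": [4.5,1.8,-70],"turn": [0,0,0],"grip": 70},
    {"slide": [4.5,1.8,-78],"turn": [0,0,0],"grip": 50},
    {"slide": [4.5,1.8,-78],"turn": [0,0,0],"grip": 20},
    {"slide": [4.5,1.8,-78],"turn": [0,0,0],"grip": 10},
    {"slide": [4.5,1.8,-78],"turn": [0,0,0],"grip": 10},
  ],
)

```text
time_s: 3.2
position: [0.4779, 0.196, 0.008]
ee_rot: [[0.921, 0.39, 0.001], [0.39, -0.921, 0.0], [0.001, 0.0, -1.0]]
ft_force: [-1.5, 1.1, -1.0]
grip_width: 0.0261
gripper_force: 59.0
```

Call:
move_arm(
  steps=[
    {"slide": [0,0,0],"turn": [0,0,0],"grip": 10},
    {"slide": [0,0,0],"turn": [0,0,0],"grip": 10},
    {"slide": [0,0,10],"turn": [0,0,0],"grip": 10},
    {"slide": [0,0,30],"turn": [0,0,0],"grip": 10},
    {"slide": [0,0,60],"turn": [0,0,0],"grip": 10},
    {"slide": [0,0,100],"turn": [0,0,0],"grip": 10},
    {"slide": [0,0,130],"turn": [0,0,0],"grip": 10},
    {"slide": [0,0,130],"turn": [0,0,0],"grip": 10},
  ],
)

```text
time_s: 4.0
position: [0.4803, 0.1966, 0.142]
ee_rot: [[0.921, 0.389, 0.008], [0.389, -0.921, 0.003], [0.008, 0.0, -1.0]]
ft_force: [0.4, -0.1, -0.3]
grip_width: 0.0262
gripper_force: 59.1
```

```bash
python3 - <<'E'
from h import *
s=ctrl.read_state(); print(s["position"],s["ft_force"],s["grip_width"],s["gripper_force"])
t=eyes.snapshot("side"); u=eyes.snapshot("top")
R=np.array(s["ee_rot"]);
for n,i in(("side",t),("top",u)):
    hsv=cv2.cvtColor(i["image"],cv2.COLOR_RGB2HSV); g=(hsv[...,0]>45)&(hsv[...,0]<80)&(hsv[...,1]>120)
    n_,l,st,_=cv2.connectedComponentsWithStats(g.astype(np.uint8))
    for k in range(1,n_):
        if st[k,4]<30: continue
        p=cloud(i,l==k); c=np.median(p,0)
        if c[2]>.07: q=(p-s["position"])@R*1000; print(n,st[k],"tool frame",np.percentile(q,[3,50,97],axis=0).round(1).tolist())
a=cv2.resize(t["image"][90:220,200:330],(400,400),interpolation=2);b=cv2.resize(u["image"][110:240,150:280],(400,400),interpolation=2)
cv2.imwrite("pics/g1.png",np.hstack([a,b])[:,:,::-1])
E
```

```text
[0.48025885 0.19660896 0.1419525 ] [ 0.41500173 -0.05090959 -0.30546944] 0.02615045501031208 59.07051086425781
side [251 136  12  11  82] tool frame [[-44.3, -1.5, -31.1], [-30.3, 7.9, -26.0], [-9.8, 14.0, -16.2]]
```

View pics/g1.png

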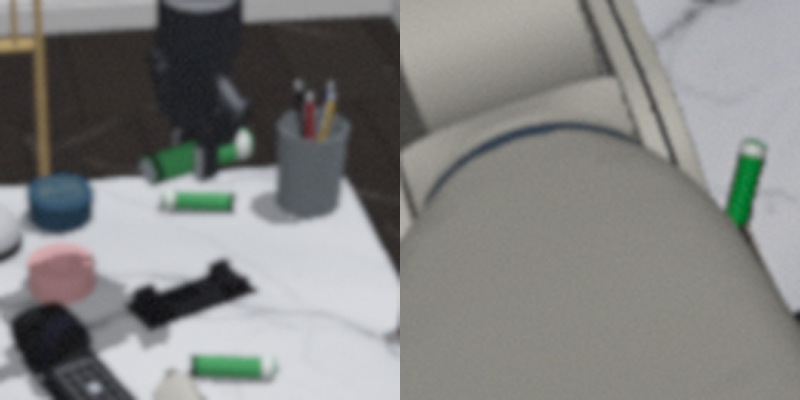

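The left half shows the stick held level, its flat end at about (152,163) and its stud end at (250,143). In the right half the arm hides it from the top camera. I'll measure how far off-centre the grip is along the stick.

```bash
python3 - <<'E'
from h import *
s=ctrl.read_state();R=np.array(s["ee_rot"]);T=np.array(s["position"])
t=eyes.snapshot("side")
xs=np.arange(-70,71,2.)
for y,z in((8,-21),(10,-16)):
    P=T+np.c_[xs,np.full_like(xs,y),np.full_like(xs,z)]/1000@R.T
    uv=proj(t,P).astype(np.float32); v=cv2.remap(t["image"],uv[None,:,0],uv[None,:,1],cv2.INTER_LINEAR)[0]
    print(y,z,[(int(a),*map(int,b)) for a,b in zip(xs,v) if abs(a)>20])
E
```

```text
8 -21 [(-70, 189, 191, 196), (-68, 182, 184, 189), (-66, 165, 167, 172), (-64, 148, 150, 156), (-62, 129, 131, 138), (-60, 116, 119, 126), (-58, 107, 111, 118), (-56, 99, 107, 110), (-54, 89, 103, 100), (-52, 76, 96, 87), (-50, 60, 84, 71), (-48, 45, 72, 55), (-46, 40, 71, 49), (-44, 39, 77, 50), (-42, 41, 90, 56), (-40, 46, 99, 61), (-38, 48, 105, 65), (-36, 47, 107, 65), (-34, 48, 108, 66), (-32, 49, 108, 67), (-30, 48, 108, 66), (-28, 48, 108, 66), (-26, 50, 109, 67), (-24, 50, 109, 67), (-22, 50, 109, 67), (22, 52, 108, 70), (24, 53, 114, 72), (26, 54, 116, 73), (28, 55, 118, 75), (30, 62, 118, 79), (32, 77, 123, 92), (34, 103, 136, 113), (36, 132, 153, 140), (38, 160, 172, 166), (40, 177, 184, 181), (42, 189, 193, 192), (44, 192, 196, 195), (46, 186, 193, 190), (48, 175, 186, 180), (50, 152, 168, 158), (52, 125, 144, 130), (54, 95, 113, 99), (56, 71, 85, 72), (58, 58, 63, 55), (60, 52, 51, 47), (62, 49, 44, 42), (64, 48, 44, 41), (66, 46, 42, 40), (68, 44, 42, 39), (70, 44, 41, 40)]
10 -16 [(-70, 207, 209, 214), (-68, 204, 206, 210), (-66, 196, 198, 203), (-64, 181, 184, 189), (
[... 205 characters left out ...]
42, 44, 88, 57), (-40, 48, 99, 63), (-38, 50, 103, 66), (-36, 51, 105, 66), (-34, 50, 105, 66), (-32, 51, 106, 67), (-30, 51, 106, 67), (-28, 49, 105, 66), (-26, 48, 105, 65), (-24, 49, 106, 65), (-22, 50, 106, 66), (22, 55, 118, 73), (24, 56, 122, 76), (26, 57, 123, 77), (28, 59, 124, 78), (30, 62, 125, 80), (32, 76, 130, 91), (34, 94, 136, 106), (36, 117, 146, 126), (38, 137, 155, 144), (40, 156, 165, 161), (42, 163, 170, 167), (44, 166, 172, 170), (46, 161, 167, 165), (48, 150, 159, 155), (50, 131, 143, 136), (52, 107, 122, 112), (54, 81, 97, 85), (56, 65, 76, 65), (58, 51, 56, 48), (60, 48, 48, 43), (62, 47, 44, 41), (64, 49, 44, 42), (66, 49, 44, 42), (68, 48, 44, 41), (70, 46, 43, 40)]
```

```bash
cat > plan.py <<'E'
import numpy as np,cv2
def rect(x0,x1,z0,z1): return np.array([[x0,z0],[x1,z0],[x1,z1],[x0,z1]],np.float32)
obs=[rect(-64,-48,20,25),rect(46,67,16,21),rect(54,67,-14,21),rect(-90,67,-30,-14)]
stk=np.array([[0,-14],[104,-14],[104,-6],[108,-6],[108,6],[104,6],[104,14],[0,14]],float)
def dense(p): return np.vstack([np.linspace(p[i],p[(i+1)%len(p)],60) for i in range(len(p))])
D=dense(stk); OD=np.vstack([dense(o.astype(float)) for o in obs])
def ev(E,phi):
    c,s=np.cos(np.radians(phi)),np.sin(np.radians(phi)); M=np.array([[c,s],[-s,c]]); 
    S=(stk@M+E).astype(np.float32)
    q=OD[(OD[:,1]>-29)&(abs(OD[:,0])<89)]
    cl=-max(cv2.pointPolygonTest(S,(float(a),float(b)),True) for a,b in q[::2])
    # disc face: min x of stick within |z|<9
    P=D@M+E; m=abs(P[:,1])<9; return cl, -50-P[m][:,0].min()
if __name__=="__main__":
    for phi in(26,24,22,20,18,16,14,12,10,8,6,4,2,0):
        best=None
        for comp_max in (13.5,15):
            b=max(((*ev(np.array([x,z]),phi),x,z) for x in np.arange(-64,-47,.5) for z in np.arange(-2,4,.5) if ev(np.array([x,z]),phi)[1]<comp_max),key=lambda r:min(r[0],2.5)-.02*r[1])
            print(phi,comp_max,np.round(b,2))
E
python3 plan.py
```

```text
26 13.5 [  2.85   1.14 -47.5    1.5 ]
26 15 [  2.85   1.14 -47.5    1.5 ]
24 13.5 [  2.65   0.49 -47.5    2.  ]
24 15 [  2.65   0.49 -47.5    2.  ]
22 13.5 [  2.88   0.26 -47.5    2.  ]
22 15 [  2.88   0.26 -47.5    2.  ]
20 13.5 [  1.58   1.03 -49.     3.  ]
20 15 [  1.58   1.03 -49.     3.  ]
18 13.5 [  1.26  11.21 -58.5    0.5 ]
18 15 [  1.26  11.21 -58.5    0.5 ]
16 13.5 [  1.3   12.92 -60.5    0.5 ]
16 15 [  1.3   12.92 -60.5    0.5 ]
14 13.5 [  1.17  13.39 -61.5    1.  ]
14 15 [  1.53  14.01 -62.     0.5 ]
12 13.5 [  0.7   13.43 -62.     2.  ]
12 15 [  1.57  14.13 -62.5    1.  ]
10 13.5 [  1.05  13.44 -62.     0.5 ]
10 15 [  1.61  14.28 -63.     1.5 ]
8 13.5 [  1.39  13.46 -62.5    2.  ]
8 15 [  1.74  13.96 -63.     2.  ]
6 13.5 [  1.42  13.27 -62.5    1.5 ]
6 15 [  2.23  14.72 -64.     2.  ]
4 13.5 [  1.75  13.48 -63.     2.  ]
4 15 [  2.34  14.45 -64.     2.5 ]
2 13.5 [  2.55  10.71 -60.5    3.  ]
2 15 [  2.55  10.71 -60.5    3.  ]
0 13.5 [  2.5  10.5 -60.5   2.5]
0 15 [  2.5  10.5 -60.5   2.5]
```

```bash
cat > mv.py <<'E'
import sys,json
from h import *
from scipy.spatial.transform import Rotation as Ro, Slerp
YAW=np.radians(19.7); BAY=np.array([.50925,-.0838,.026])*1000; OX,AZ=1.0,-16.0
cx=np.array([np.cos(YAW),np.sin(YAW),0]); cy=np.array([-cx[1],cx[0],0]); cz=np.array([0,0,1.])
def pose(Ex,Ez,phi,dy=0):
    c,s_=np.cos(np.radians(phi)),np.sin(np.radians(phi)); u=c*cx+s_*cz; n=-s_*cx+c*cz
    T=BAY+Ex*cx+Ez*cz+dy*cy+(54-OX)*u+AZ*n
    return T,np.c_[u,np.cross(-n,u),-n]
def cur():
    s=ctrl.read_state(); R=np.array(s["ee_rot"]); T=np.array(s["position"])*1000
    u=R[:,0]; phi=np.degrees(np.arcsin(u[2])); E=T-(54-OX)*u+AZ*R[:,2]-BAY
    print("t",s["time_s"],"T",T.round(1),"E xyz",np.round([E@cx,E@cy,E[2]],1),"phi",phi.round(2),"yaw",np.degrees(np.arctan2(u[1],u[0])).round(2),"F xyz",np.round([np.dot(s["ft_force"],k) for k in(cx,cy,cz)],1),"w",round(s["grip_width"]*1000,1),"q",np.round(s["q"],0))
    return T,R
def go(*wp):
    "print slide/turn rows from measured pose to waypoints"
    T,R=cur()
    for w in wp:
        t,r=pose(*w); rv=Ro.from_matrix(r@R.T).as_rotvec(); print(w,"slide",(t-T).round(1).tolist(),"turn",rv.round(4).tolist())
E
python3 - <<'E'
from mv import *
u=np.array([np.cos(.4538),np.sin(.4538)]); A=np.array([-47.5,1.5])
go((*(A+60*u+[0,60]),26),(*(A+60*u),26),(*(A+30*u),26),(*A,26))
E
```

```text
t 4.15 T [477.  195.4 137.1] E xyz [ 10.9 270.8 127.1] phi -0.03 yaw 22.91 F xyz [-0.7  0.1 -2.4] w 26.3 q [ 21.  23. 111.  -0.  46.  88.]
(np.float64(6.427264164842015), np.float64(87.80304506507461), 26) slide [89.7, -258.6, -14.5] turn [0.1651, -0.4232, -0.055]
(np.float64(6.427264164842015), np.float64(27.80304506507461), 26) slide [89.7, -258.6, -74.5] turn [0.1651, -0.4232, -0.055]
(np.float64(-20.536367917578993), np.float64(14.651522532537305), 26) slide [64.3, -267.7, -87.6] turn [0.1651, -0.4232, -0.055]
(np.float64(-47.5), np.float64(1.5), 26) slide [38.9, -276.8, -100.8] turn [0.1651, -0.4232, -0.055]
```

Call:
move_arm(
  steps=[
    {"slide": [13,-37,3],"turn": [0.024,-0.06,-0.008],"grip": 10},
    {"slide": [26,-74,5],"turn": [0.047,-0.121,-0.016],"grip": 10},
    {"slide": [38,-111,5],"turn": [0.071,-0.181,-0.024],"grip": 10},
    {"slide": [51,-148,5],"turn": [0.094,-0.242,-0.031],"grip": 10},
    {"slide": [64,-185,3],"turn": [0.118,-0.302,-0.039],"grip": 10},
    {"slide": [77,-222,-4],"turn": [0.142,-0.363,-0.047],"grip": 10},
    {"slide": [89.7,-258.6,-14.5],"turn": [0.1651,-0.4232,-0.055],"grip": 10},
    {"slide": [89.7,-258.6,-14.5],"turn": [0.1651,-0.4232,-0.055],"grip": 10},
  ],
)

```text
time_s: 4.95
position: [0.5661, -0.0646, 0.1205]
ee_rot: [[0.848, 0.335, 0.411], [0.301, -0.942, 0.148], [0.437, -0.001, -0.899]]
ft_force: [0.4, 1.1, -1.4]
grip_width: 0.0262
gripper_force: 59.2
```

Call:
move_arm(
  steps=[
    {"slide": [0,0,0],"turn": [0,0,0],"grip": 10},
    {"slide": [0,0,-10],"turn": [0,0,0],"grip": 10},
    {"slide": [0,0,-20],"turn": [0,0,0],"grip": 10},
    {"slide": [0,0,-30],"turn": [0,0,0],"grip": 10},
    {"slide": [0,0,-40],"turn": [0,0,0],"grip": 10},
    {"slide": [0,0,-40],"turn": [0,0,0],"grip": 10},
    {"slide": [0,0,-40],"turn": [0,0,0],"grip": 10},
    {"slide": [0,0,-40],"turn": [0,0,0],"grip": 10},
  ],
)

```text
time_s: 5.75
position: [0.5673, -0.0625, 0.083]
ee_rot: [[0.846, 0.338, 0.413], [0.303, -0.941, 0.148], [0.439, -0.0, -0.899]]
ft_force: [0.3, -0.2, -1.8]
grip_width: 0.0262
gripper_force: 59.3
```

```bash
python3 - <<'E'
from mv import *
u=np.array([np.cos(.4538),np.sin(.4538)]); A=np.array([-47.5,1.5])
go((*(A+60*u),26),(*(A+30*u),26),(*A,26))
b=eyes.snapshot("side");c=eyes.snapshot("top"); 
r=lambda i,x,y,w,h:cv2.resize(i["image"][y:y+h,x:x+w],(400,400),interpolation=2)
cv2.imwrite("pics/b1.png",np.hstack([r(b,240,190,110,110),r(c,290,110,100,100)])[:,:,::-1])
T,R=cur(); 
for n,i in(("side",b),("top",c)): print(n,proj(i,[T/1000+R@np.array([k,0,-16])/1000 for k in(55,-53)]))
print(proj(b,[(BAY+54*cx)/1000,(BAY+46*cx-10*cz)/1000]))
E
```

```text
t 5.75 T [567.3 -62.5  83. ] E xyz [ 7.2  0.5 48.1] phi 26.01 yaw 19.72 F xyz [ 0.2 -0.3 -1.8] w 26.2 q [-15.  28. 120.  57.  17.   2.]
(np.float64(6.427264164842015), np.float64(27.80304506507461), 26) slide [-0.5, -0.7, -20.3] turn [-0.0003, 0.0001, -0.0005]
(np.float64(-20.536367917578993), np.float64(14.651522532537305), 26) slide [-25.9, -9.8, -33.4] turn [-0.0003, 0.0001, -0.0005]
(np.float64(-47.5), np.float64(1.5), 26) slide [-51.3, -18.9, -46.6] turn [-0.0003, 0.0001, -0.0005]
t 5.85 T [567.5 -62.7  83.2] E xyz [ 7.3  0.2 48.4] phi 26.05 yaw 19.72 F xyz [-0.2  0.4 -1.7] w 26.1 q [-15.  28. 120.  57.  17.   2.]
side [[332.65476624 198.91546738]
 [298.50069374 225.97485747]]
top [[319.61260506 111.1137913 ]
 [331.27185886 157.80599968]]
[[312.54438438 234.84917958]
 [309.61535189 238.8110711 ]]
```

View pics/b1.png

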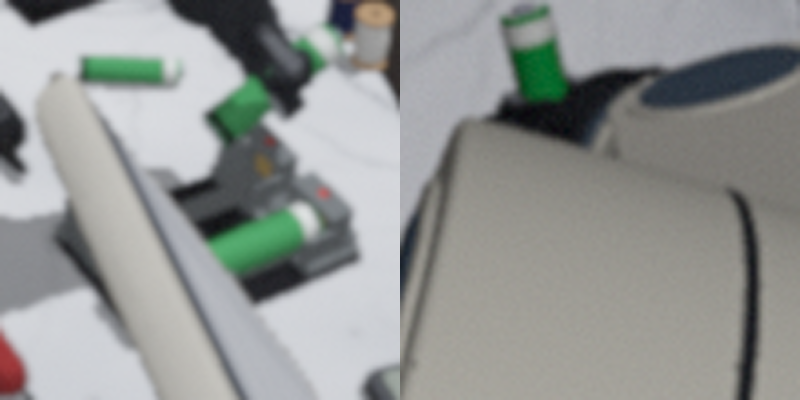

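The side half shows the stick pitched stud-up over the empty bay, with the flat end at about (222,122) and the stud at (335,40), as predicted. The top half shows the white band at (530,35), laterally in line. Now I'll insert along the axis.

Call:
move_arm(
  steps=[
    {"slide": [0,0,-10],"turn": [0,0,0],"grip": 10},
    {"slide": [0,0,-20],"turn": [0,0,0],"grip": 10},
    {"slide": [-8,-3,-24],"turn": [0,0,0],"grip": 10},
    {"slide": [-17,-6,-28.5],"turn": [0,0,0],"grip": 10},
    {"slide": [-25,-9,-33],"turn": [0,0,0],"grip": 10},
    {"slide": [-33.8,-12.1,-37.4],"turn": [0,0,0],"grip": 10},
    {"slide": [-33.8,-12.1,-37.4],"turn": [0,0,0],"grip": 10},
    {"slide": [-33.8,-12.1,-37.4],"turn": [0,0,0],"grip": 10},
  ],
)

```text
time_s: 6.65
position: [0.5339, -0.0751, 0.0458]
ee_rot: [[0.846, 0.337, 0.414], [0.302, -0.942, 0.148], [0.439, 0.0, -0.898]]
ft_force: [-0.1, -0.2, -1.8]
grip_width: 0.0264
gripper_force: 59.3
```

```bash
python3 - <<'E'
from mv import *
cur()
E
```

```text
t 6.65 T [533.9 -75.1  45.8] E xyz [-28.5  -0.1  10.9] phi 26.05 yaw 19.68 F xyz [-0.2 -0.2 -1.8] w 26.4 q [-18.  32. 124.  79.  16. -23.]
```

Call:
move_arm(
  steps=[
    {"slide": [-3.4,-1.2,-1.8],"turn": [0,0,0],"grip": 10},
    {"slide": [-6.8,-2.4,-3.5],"turn": [0,0,0],"grip": 10},
    {"slide": [-10.1,-3.7,-5.3],"turn": [0,0,0],"grip": 10},
    {"slide": [-13.5,-4.9,-7],"turn": [0,0,0],"grip": 10},
    {"slide": [-16.9,-6.1,-8.8],"turn": [0,0,0],"grip": 10},
    {"slide": [-16.9,-6.1,-8.8],"turn": [0,0,0],"grip": 10},
    {"slide": [-16.9,-6.1,-8.8],"turn": [0,0,0],"grip": 10},
    {"slide": [-16.9,-6.1,-8.8],"turn": [0,0,0],"grip": 10},
  ],
)

```text
time_s: 7.45
position: [0.5172, -0.0811, 0.037]
ee_rot: [[0.846, 0.337, 0.414], [0.303, -0.941, 0.148], [0.439, 0.0, -0.898]]
ft_force: [0.0, 0.1, -1.9]
grip_width: 0.0262
gripper_force: 59.3
```

```bash
python3 - <<'E'
from mv import *
go((-52,1,26),(-54,1,24),(-58.5,.5,18))
E
```

```text
t 7.45 T [517.2 -81.1  37. ] E xyz [-46.2  -0.1   2.1] phi 26.06 yaw 19.73 F xyz [ 0.   0.  -1.9] w 26.2 q [-19.  33. 126.  87.  16. -33.]
(-52, 1, 26) slide [-5.5, -1.8, -1.1] turn [0.0, 0.0012, -0.0003]
(-54, 1, 24) slide [-7.1, -2.4, -3.0] turn [-0.0117, 0.0341, -0.0003]
(-58.5, 0.5, 18) slide [-10.9, -3.8, -9.3] turn [-0.047, 0.1326, -0.0003]
```

Call:
move_arm(
  steps=[
    {"slide": [-1,-0.3,-0.1],"turn": [0,0,0],"grip": 10},
    {"slide": [-2,-0.7,-0.2],"turn": [0,0,0],"grip": 10},
    {"slide": [-3,-1,-0.3],"turn": [0,0,0],"grip": 10},
    {"slide": [-4,-1.4,-0.4],"turn": [0,0,0],"grip": 10},
    {"slide": [-4.7,-1.7,-0.5],"turn": [0,0,0],"grip": 10},
    {"slide": [-4.7,-1.7,-0.5],"turn": [0,0,0],"grip": 10},
    {"slide": [-4.7,-1.7,-0.5],"turn": [0,0,0],"grip": 10},
    {"slide": [-4.7,-1.7,-0.5],"turn": [0,0,0],"grip": 10},
  ],
)

```text
time_s: 8.25
position: [0.5127, -0.0827, 0.0366]
ee_rot: [[0.845, 0.337, 0.414], [0.303, -0.941, 0.148], [0.44, -0.0, -0.898]]
ft_force: [3.8, 2.6, 0.3]
grip_width: 0.0264
gripper_force: 59.3
```

```bash
python3 - <<'E'
from mv import *
from plan import ev
go((-54,1,24),(-58.5,.5,18)); print(ev(np.array([-51.4,1.3]),26))
E
```

```text
t 8.25 T [512.7 -82.7  36.6] E xyz [-51.1  -0.1   1.6] phi 26.11 yaw 19.71 F xyz [4.5 1.1 0.3] w 26.4 q [-20.  33. 126.  88.  16. -34.]
(-54, 1, 24) slide [-2.5, -0.8, -2.6] turn [-0.0124, 0.0346, -0.0002]
(-58.5, 0.5, 18) slide [-6.4, -2.1, -8.9] turn [-0.0478, 0.1332, -0.0002]
(1.3169869787511388, np.float64(5.040709524180471))
```

```bash
sed -i 's/^def pose/BAY=BAY-2.2*cx\ndef pose/' mv.py; python3 - <<'E'
from mv import *
from plan import ev
W=[(-53,1,24.5),(-56,.5,22),(-57.5,.5,20),(-59,.5,18),(-60.5,.5,16),(-61.5,.7,14),(-62,1,12),(-62.3,1.2,10),(-62.5,1.7,8)]
for w in W: print(w,np.round(ev(np.array(w[:2]),w[2]),2))
go(*W[:5])
E
```

```text
(-53, 1, 24.5) [1.22 6.64]
(-56, 0.5, 22) [1.08 9.29]
(-57.5, 0.5, 20) [ 1.07 10.5 ]
(-59, 0.5, 18) [ 1.15 11.71]
(-60.5, 0.5, 16) [ 1.3  12.92]
(-61.5, 0.7, 14) [ 1.26 13.51]
(-62, 1, 12) [ 1.11 13.63]
(-62.3, 1.2, 10) [ 1.22 13.66]
(-62.5, 1.7, 8) [ 1.43 13.52]
t 8.25 T [512.7 -82.7  36.6] E xyz [-48.9  -0.1   1.6] phi 26.11 yaw 19.71 F xyz [4.5 1.1 0.3] w 26.4 q [-20.  33. 126.  88.  16. -34.]
(-53, 1, 24.5) slide [-3.7, -1.2, -2.1] turn [-0.0095, 0.0264, -0.0002]
(-56, 0.5, 22) slide [-6.3, -2.1, -5.0] turn [-0.0242, 0.0675, -0.0002]
(-57.5, 0.5, 20) slide [-7.6, -2.6, -7.0] turn [-0.036, 0.1004, -0.0002]
(-59, 0.5, 18) slide [-8.9, -3.0, -8.9] turn [-0.0478, 0.1332, -0.0002]
(-60.5, 0.5, 16) slide [-10.3, -3.5, -10.8] turn [-0.0595, 0.1661, -0.0002]
```

Call:
move_arm(
  steps=[
    {"slide": [-1.8,-0.6,-1],"turn": [-0.0048,0.0132,0],"grip": 10},
    {"slide": [-3.7,-1.2,-2.1],"turn": [-0.0095,0.0264,0],"grip": 10},
    {"slide": [-5,-1.7,-3.5],"turn": [-0.017,0.047,0],"grip": 10},
    {"slide": [-6.3,-2.1,-5],"turn": [-0.0242,0.0675,0],"grip": 10},
    {"slide": [-7,-2.4,-6],"turn": [-0.03,0.084,0],"grip": 10},
    {"slide": [-7.6,-2.6,-7],"turn": [-0.036,0.1004,0],"grip": 10},
    {"slide": [-7.6,-2.6,-7],"turn": [-0.036,0.1004,0],"grip": 10},
    {"slide": [-7.6,-2.6,-7],"turn": [-0.036,0.1004,0],"grip": 10},
  ],
)

```text
time_s: 9.05
position: [0.5072, -0.0851, 0.0303]
ee_rot: [[0.884, 0.337, 0.324], [0.317, -0.941, 0.116], [0.344, 0.001, -0.939]]
ft_force: [12.8, 9.1, -0.1]
grip_width: 0.026
gripper_force: 59.4
```

```bash
python3 - <<'E'
from mv import *
from plan import ev
T,R=cur(); 
go((-59,.5,18),(-60.5,.5,16),(-61.5,.7,14),(-62,1,12))
b=eyes.snapshot("side"); cv2.imwrite("pics/b2.png",cv2.resize(b["image"][195:270,265:365],(800,600),interpolation=2)[:,:,::-1])
E
```

```text
t 9.05 T [507.2 -85.1  30.3] E xyz [-55.4  -0.5   1.1] phi 20.14 yaw 19.73 F xyz [15.1  4.3 -0.1] w 26.0 q [-18.  32. 124.  58.  14.  -3.]
t 9.05 T [507.2 -85.1  30.3] E xyz [-55.4  -0.5   1.1] phi 20.14 yaw 19.73 F xyz [15.1  4.3 -0.1] w 26.0 q [-18.  32. 124.  58.  14.  -3.]
(-59, 0.5, 18) slide [-3.5, -0.7, -2.7] turn [-0.012, 0.0354, -0.0003]
(-60.5, 0.5, 16) slide [-4.9, -1.2, -4.6] turn [-0.0237, 0.0683, -0.0003]
(-61.5, 0.7, 14) slide [-5.9, -1.6, -6.3] turn [-0.0355, 0.1011, -0.0003]
(-62, 1, 12) slide [-6.5, -1.8, -8.0] turn [-0.0473, 0.134, -0.0004]
```

View pics/b2.png

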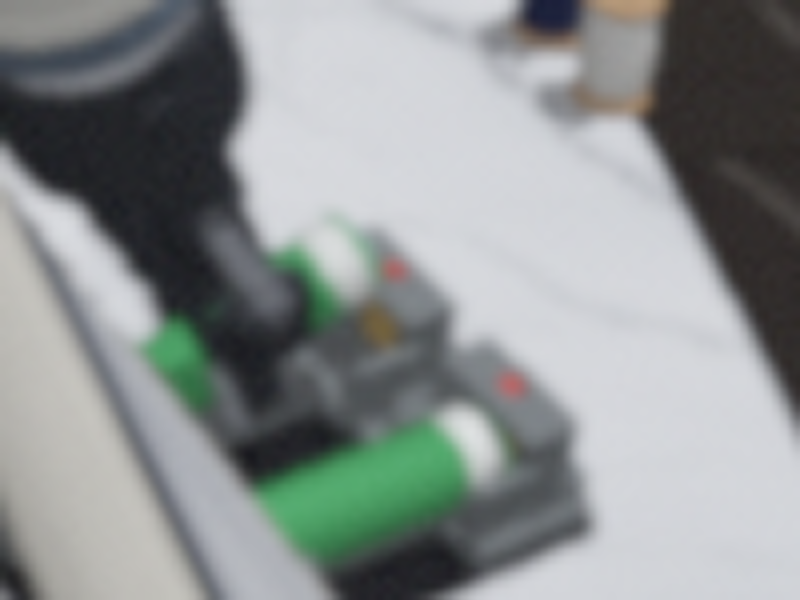

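The side crop shows the stick with its flat end under the strap and its white band at (335,260), still above the lip (plus mark at (395,270)). Fy is 4.3 N, so it's rubbing sideways. I'll ease it towards +y and see how the force changes.

Call:
move_arm(
  steps=[
    {"slide": [-0.2,0.5,0],"turn": [0,0,0],"grip": 10},
    {"slide": [-0.3,0.9,0],"turn": [0,0,0],"grip": 10},
    {"slide": [-0.4,1.2,0],"turn": [0,0,0],"grip": 10},
    {"slide": [-0.4,1.2,0],"turn": [0,0,0],"grip": 10},
    {"slide": [-0.4,1.2,0],"turn": [0,0,0],"grip": 10},
    {"slide": [-0.4,1.2,0],"turn": [0,0,0],"grip": 10},
    {"slide": [-0.4,1.2,0],"turn": [0,0,0],"grip": 10},
    {"slide": [-0.4,1.2,0],"turn": [0,0,0],"grip": 10},
  ],
)

```text
time_s: 9.9
position: [0.5073, -0.0848, 0.0305]
ee_rot: [[0.884, 0.337, 0.325], [0.317, -0.942, 0.114], [0.345, 0.003, -0.939]]
ft_force: [13.3, 3.9, 0.4]
grip_width: 0.0264
gripper_force: 59.3
```

```bash
python3 - <<'E'
from mv import *
T,R=cur(); s=ctrl.read_state(); print("torque",s["ft_torque"])
E
```

```text
t 9.9 T [507.3 -84.8  30.5] E xyz [-55.3  -0.3   1.2] phi 20.16 yaw 19.73 F xyz [13.9 -0.8  0.4] w 26.4 q [-18.  32. 124.  59.  14.  -4.]
torque [ 0.63484316 -1.73861834 -0.03072496]
```

```bash
cat > rel.py <<'E'
from mv import *
T,R=cur(); u=R[:,0]; n=-R[:,2]; B0=BAY+2.2*cx
b=eyes.snapshot("side"); im=cv2.GaussianBlur(b["image"],(1,1),0)
s=np.arange(20,62,.5)
def edge(O,u,n,name):
    out=[]
    for a in(25,35,45,55,65):
        a=np.radians(a); P=O+s[:,None]*u+14*(-cy*np.cos(a)+n*np.sin(a))
        uv=proj(b,P/1000).astype(np.float32); v=cv2.remap(im,uv[None,:,0],uv[None,:,1],cv2.INTER_LINEAR)[0].astype(float)
        g=(v[:,1]-v[:,0]); r=v[:,0]; h=(g[:20].max()+g[s<50].min())/2; i=np.argmax(g[:60]<h); out.append(s[i])
        m=s>s[i]+6; k=np.argmin(np.gradient(r)[m]); out.append(s[m][k])
    print(name,out)
edge(B0-62*cy,cx,cz,"dummy"); edge(T+16*n,u,n,"ours(tool x)")
E
python3 rel.py
```

```text
t 9.9 T [507.3 -84.8  30.5] E xyz [-55.3  -0.3   1.2] phi 20.16 yaw 19.73 F xyz [13.9 -0.8  0.4] w 26.4 q [-18.  32. 124.  59.  14.  -4.]
dummy [np.float64(31.5), np.float64(46.0), np.float64(31.5), np.float64(45.0), np.float64(31.5), np.float64(45.0), np.float64(31.5), np.float64(45.0), np.float64(31.5), np.float64(45.0)]
ours(tool x) [np.float64(20.0), np.float64(47.0), np.float64(20.0), np.float64(47.0), np.float64(20.0), np.float64(46.0), np.float64(20.0), np.float64(46.5), np.float64(20.0), np.float64(46.5)]
```

```bash
cat >> rel.py <<'E'
for O,uu,nn,name in((B0-62*cy,cx,cz,"dummy"),(T+16*n,u,n,"ours")):
    for a in(35,55):
        a=np.radians(a); P=O+s[:,None]*uu+14*(-cy*np.cos(a)+nn*np.sin(a))
        uv=proj(b,P/1000).astype(np.float32); v=cv2.remap(im,uv[None,:,0],uv[None,:,1],cv2.INTER_LINEAR)[0]
        print(name,[(float(x),int(p[0]),int(p[1])) for x,p in zip(s[::3],v[::3])])
E
python3 rel.py
```

```text
t 9.95 T [507.3 -84.9  30.5] E xyz [-55.3  -0.3   1.2] phi 20.16 yaw 19.73 F xyz [13.5  0.3  0.6] w 26.2 q [-18.  32. 124.  59.  14.  -4.]
dummy [np.float64(31.5), np.float64(46.0), np.float64(31.5), np.float64(45.0), np.float64(31.5), np.float64(44.5), np.float64(31.5), np.float64(44.0), np.float64(31.5), np.float64(45.0)]
ours(tool x) [np.float64(20.0), np.float64(47.0), np.float64(20.0), np.float64(47.5), np.float64(20.0), np.float64(47.5), np.float64(20.0), np.float64(46.0), np.float64(20.0), np.float64(46.5)]
dummy [(20.0, 72, 152), (21.5, 72, 152), (23.0, 72, 152), (24.5, 72, 152), (26.0, 73, 152), (27.5, 80, 154), (29.0, 92, 157), (30.5, 114, 164), (32.0, 140, 174), (33.5, 162, 184), (35.0, 182, 194), (36.5, 191, 199), (38.0, 197, 201), (39.5, 195, 199), (41.0, 190, 193), (42.5, 176, 182), (44.0, 159, 167), (45.5, 137, 148), (47.0, 113, 127), (48.5, 99, 112), (50.0, 91, 100), (51.5, 91, 97), (53.0, 95, 99), (54.5, 101, 105), (56.0, 107, 112), (57.5, 111, 116), (59.0, 113, 118), (60.5, 114, 120)]
dummy [(20.0, 81, 166), (21.5, 81, 166), (23.0, 80, 166), (24.5, 80, 166), (26.0, 
[... 714 characters left out ...]
 197), (45.5, 179, 190), (47.0, 165, 182), (48.5, 147, 168), (50.0, 133, 156), (51.5, 131, 148), (53.0, 132, 143), (54.5, 141, 147), (56.0, 152, 156), (57.5, 171, 174), (59.0, 188, 190), (60.5, 201, 203)]
ours [(20.0, 86, 89), (21.5, 76, 80), (23.0, 66, 69), (24.5, 59, 67), (26.0, 55, 70), (27.5, 59, 89), (29.0, 65, 110), (30.5, 83, 133), (32.0, 107, 155), (33.5, 138, 173), (35.0, 168, 190), (36.5, 188, 201), (38.0, 203, 209), (39.5, 209, 213), (41.0, 212, 215), (42.5, 210, 214), (44.0, 207, 212), (45.5, 195, 205), (47.0, 179, 196), (48.5, 163, 185), (50.0, 153, 176), (51.5, 152, 169), (53.0, 153, 165), (54.5, 163, 171), (56.0, 175, 179), (57.5, 188, 191), (59.0, 199, 201), (60.5, 206, 208)]
```

```bash
sed -i 's/BAY-2.2\*cx/BAY-1.3*cx/' mv.py; python3 - <<'E'
from mv import *
from plan import ev
for e in(-56.2,-57): print(np.round(ev(np.array([e,1.2]),20.2),2))
go((-58.5,.7,18.5,0),(-60,.7,16.5,0),(-61.5,.9,14,0),(-62.2,1.2,12,0),(-62.5,1.5,10,0),(-62.7,1.8,8,0))
E
```

```text
[0.81 9.07]
[0.54 9.87]
t 10.0 T [507.3 -84.9  30.5] E xyz [-56.2  -0.3   1.2] phi 20.16 yaw 19.73 F xyz [13.8  0.2  0.5] w 26.1 q [-18.  32. 124.  59.  14.  -4.]
(-58.5, 0.7, 18.5, 0) slide [-2.2, -0.4, -2.1] turn [-0.0071, 0.0283, 0.0005]
(-60, 0.7, 16.5, 0) slide [-3.6, -0.9, -4.1] turn [-0.0189, 0.0611, 0.0004]
(-61.5, 0.9, 14, 0) slide [-5.1, -1.5, -6.3] turn [-0.0336, 0.1022, 0.0004]
(-62.2, 1.2, 12, 0) slide [-5.9, -1.7, -7.9] turn [-0.0453, 0.1351, 0.0003]
(-62.5, 1.5, 10, 0) slide [-6.3, -1.9, -9.5] turn [-0.0571, 0.1679, 0.0003]
(-62.7, 1.8, 8, 0) slide [-6.8, -2.1, -11.1] turn [-0.0689, 0.2008, 0.0002]
```

Call:
move_arm(
  steps=[
    {"slide": [-0.7,-0.2,-1],"turn": [-0.0035,0.014,0],"grip": 10},
    {"slide": [-1.5,-0.4,-2.1],"turn": [-0.0071,0.0283,0],"grip": 10},
    {"slide": [-2.2,-0.5,-2.6],"turn": [-0.01,0.037,0],"grip": 10},
    {"slide": [-2.9,-0.7,-3.3],"turn": [-0.014,0.048,0],"grip": 10},
    {"slide": [-3.6,-0.9,-4.1],"turn": [-0.0189,0.0611,0],"grip": 10},
    {"slide": [-3.6,-0.9,-4.1],"turn": [-0.0189,0.0611,0],"grip": 10},
    {"slide": [-3.6,-0.9,-4.1],"turn": [-0.0189,0.0611,0],"grip": 10},
    {"slide": [-3.6,-0.9,-4.1],"turn": [-0.0189,0.0611,0],"grip": 10},
  ],
)

```text
time_s: 10.8
position: [0.5044, -0.086, 0.0266]
ee_rot: [[0.903, 0.336, 0.269], [0.323, -0.942, 0.094], [0.285, 0.001, -0.958]]
ft_force: [14.2, 6.5, 0.6]
grip_width: 0.0264
gripper_force: 59.6
```

```bash
python3 - <<'E'
from mv import *
from plan import ev
go((-60.5,.9,15),(-61.5,.9,14,0),(-62.2,1.2,12,0),(-62.5,1.5,10,0),(-62.7,1.8,8,0)); print(ctrl.read_state()["ft_torque"])
E
```

```text
t 10.8 T [504.4 -86.   26.6] E xyz [-59.4  -0.3   0.8] phi 16.57 yaw 19.67 F xyz [15.6  1.3  0.6] w 26.4 q [-17.  33. 122.  40.  15.  16.]
(-60.5, 0.9, 15) slide [-1.2, -0.0, -1.4] turn [-0.0078, 0.0262, 0.001]
(-61.5, 0.9, 14, 0) slide [-2.2, -0.4, -2.4] turn [-0.0137, 0.0427, 0.001]
(-62.2, 1.2, 12, 0) slide [-3.0, -0.7, -4.0] turn [-0.0254, 0.0755, 0.001]
(-62.5, 1.5, 10, 0) slide [-3.5, -0.8, -5.7] turn [-0.0372, 0.1084, 0.001]
(-62.7, 1.8, 8, 0) slide [-3.9, -1.0, -7.3] turn [-0.0489, 0.1413, 0.0009]
[ 0.95592964 -1.89162099 -0.0321657 ]
```

Call:
move_arm(
  steps=[
    {"slide": [-1.1,-0.3,-1.2],"turn": [-0.007,0.021,0],"grip": 10},
    {"slide": [-2.3,-0.6,-2.4],"turn": [-0.0137,0.0427,0],"grip": 10},
    {"slide": [-2.8,-0.8,-3.2],"turn": [-0.019,0.059,0],"grip": 10},
    {"slide": [-3.2,-0.9,-4],"turn": [-0.0254,0.0755,0],"grip": 10},
    {"slide": [-3.2,-0.9,-4],"turn": [-0.0254,0.0755,0],"grip": 10},
    {"slide": [-3.2,-0.9,-4],"turn": [-0.0254,0.0755,0],"grip": 10},
    {"slide": [-3.2,-0.9,-4],"turn": [-0.0254,0.0755,0],"grip": 10},
    {"slide": [-3.2,-0.9,-4],"turn": [-0.0254,0.0755,0],"grip": 10},
  ],
)

```text
time_s: 11.6
position: [0.5018, -0.0869, 0.0226]
ee_rot: [[0.921, 0.336, 0.198], [0.328, -0.942, 0.069], [0.21, 0.001, -0.978]]
ft_force: [13.2, 6.6, 1.5]
grip_width: 0.0264
gripper_force: 59.7
```

```bash
python3 - <<'E'
from mv import *
go((-62.2,1.2,11),(-62.5,1.5,10,0),(-62.7,1.8,8,0),(-62.7,1.8,6),(-62.7,1.8,4),(-62,1.5,2)); print(ctrl.read_state()["ft_torque"])
E
python3 rel.py | tail -4 | cut -c1-700
```

```text
t 11.6 T [501.8 -86.9  22.6] E xyz [-62.   -0.3   1.2] phi 12.1 yaw 19.63 F xyz [14.6  1.8  1.5] w 26.4 q [-15.  33. 120.  23.  18.  34.]
(-62.2, 1.2, 11) slide [-0.4, 0.3, -1.0] turn [-0.0053, 0.0184, 0.0016]
(-62.5, 1.5, 10, 0) slide [-0.8, 0.2, -1.7] turn [-0.0112, 0.0349, 0.0015]
(-62.7, 1.8, 8, 0) slide [-1.3, 0.0, -3.3] turn [-0.0229, 0.0678, 0.0015]
(-62.7, 1.8, 6) slide [-1.6, -0.1, -5.2] turn [-0.0347, 0.1006, 0.0015]
(-62.7, 1.8, 4) slide [-1.9, -0.2, -7.1] turn [-0.0464, 0.1335, 0.0015]
(-62, 1.5, 2) slide [-1.7, -0.2, -9.3] turn [-0.0582, 0.1664, 0.0015]
[ 1.00155423 -1.95556163 -0.01548502]
dummy [(20.0, 71, 150), (21.5, 71, 150), (23.0, 72, 151), (24.5, 73, 151), (26.0, 76, 151), (27.5, 87, 155), (29.0, 103, 160), (30.5, 128, 169), (32.0, 154, 179), (33.5, 173, 189), (35.0, 188, 196), (36.5, 193, 198), (38.0, 195, 199), (39.5, 191, 194), (41.0, 182, 186), (42.5, 166, 172), (44.0, 147, 156), (45.5, 124, 136), (47.0, 104, 118), (48.5, 94, 105), (50.0, 90, 97), (51.5, 93, 98), (53.0, 98, 102), (54.5, 103, 108), (56.0, 108, 113), (57.5, 112, 116), (59.0, 114, 118), (60.5, 1
[... 789 characters left out ...]
44.0, 189, 194), (45.5, 182, 191), (47.0, 167, 182), (48.5, 150, 171), (50.0, 136, 157), (51.5, 125, 145), (53.0, 124, 137), (54.5, 127, 129), (56.0, 133, 124), (57.5, 143, 119), (59.0, 151, 112), (60.5, 157, 109)]
ours [(20.0, 59, 62), (21.5, 69, 71), (23.0, 77, 79), (24.5, 84, 87), (26.0, 87, 90), (27.5, 89, 92), (29.0, 87, 90), (30.5, 82, 84), (32.0, 76, 78), (33.5, 70, 72), (35.0, 81, 83), (36.5, 97, 99), (38.0, 125, 127), (39.5, 156, 159), (41.0, 179, 182), (42.5, 197, 200), (44.0, 200, 206), (45.5, 196, 205), (47.0, 181, 196), (48.5, 165, 186), (50.0, 151, 172), (51.5, 139, 158), (53.0, 135, 147), (54.5, 132, 137), (56.0, 135, 131), (57.5, 138, 127), (59.0, 142, 124), (60.5, 146, 124)]
```

Call:
move_arm(
  steps=[
    {"slide": [-0.9,-0.3,0],"turn": [0,0,0],"grip": 10},
    {"slide": [-1.2,-0.3,-0.8],"turn": [-0.0053,0.0184,0],"grip": 10},
    {"slide": [-1.5,-0.3,-1.7],"turn": [-0.0112,0.0349,0],"grip": 10},
    {"slide": [-1.7,-0.3,-2.5],"turn": [-0.017,0.051,0],"grip": 10},
    {"slide": [-1.9,-0.4,-3.3],"turn": [-0.0229,0.0678,0],"grip": 10},
    {"slide": [-1.9,-0.4,-3.3],"turn": [-0.0229,0.0678,0],"grip": 10},
    {"slide": [-1.9,-0.4,-3.3],"turn": [-0.0229,0.0678,0],"grip": 10},
    {"slide": [-1.9,-0.4,-3.3],"turn": [-0.0229,0.0678,0],"grip": 10},
  ],
)

```text
time_s: 12.45
position: [0.5005, -0.0873, 0.0192]
ee_rot: [[0.933, 0.336, 0.133], [0.332, -0.942, 0.047], [0.141, 0.0, -0.99]]
ft_force: [13.7, 5.6, -0.5]
grip_width: 0.026
gripper_force: 59.5
```

```bash
python3 - <<'E'
from mv import *
go((-63,1.8,6),(-63,1.8,4),(-62.5,1.5,2),(-61,1,0),(-56,.7,0)); print(ctrl.read_state()["ft_torque"])
b=eyes.snapshot("side"); cv2.imwrite("pics/b3.png",cv2.resize(b["image"][195:270,265:365],(800,600),interpolation=2)[:,:,::-1])
E
```

```text
t 12.45 T [500.5 -87.3  19.2] E xyz [-62.8  -0.3   1.6] phi 8.1 yaw 19.61 F xyz [14.8  0.6 -0.5] w 26.0 q [-14.  34. 118.  12.  22.  46.]
(-63, 1.8, 6) slide [-0.6, 0.1, -1.8] turn [-0.0119, 0.0346, 0.0016]
(-63, 1.8, 4) slide [-1.0, 0.0, -3.7] turn [-0.0236, 0.0675, 0.0016]
(-62.5, 1.5, 2) slide [-1.0, 0.0, -5.8] turn [-0.0353, 0.1004, 0.0016]
(-61, 1, 0) slide [-0.1, 0.4, -8.2] turn [-0.0471, 0.1333, 0.0016]
(-56, 0.7, 0) slide [4.7, 2.0, -8.5] turn [-0.0471, 0.1333, 0.0016]
[ 0.87926887 -2.10287624 -0.00955582]
```

View pics/b3.png

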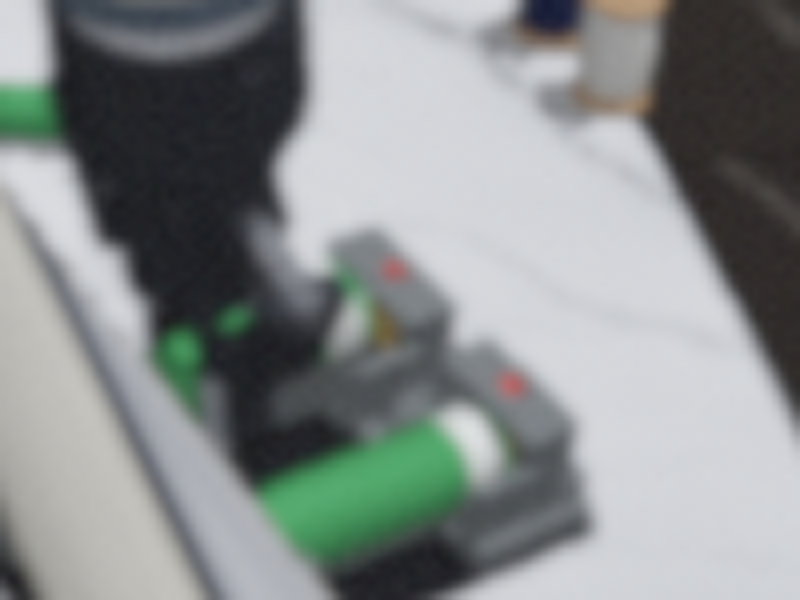

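The crop shows the stud end now below the lip's top edge at about (355,310), just inside the lip. I'll keep tipping it down.

Call:
move_arm(
  steps=[
    {"slide": [-0.4,-0.1,-0.9],"turn": [-0.006,0.0173,0],"grip": 10},
    {"slide": [-0.7,-0.2,-1.8],"turn": [-0.0119,0.0346,0],"grip": 10},
    {"slide": [-0.9,-0.2,-2.7],"turn": [-0.0178,0.051,0],"grip": 10},
    {"slide": [-1,-0.2,-3.7],"turn": [-0.0236,0.0675,0],"grip": 10},
    {"slide": [-1,-0.2,-4.8],"turn": [-0.0294,0.084,0],"grip": 10},
    {"slide": [-1,-0.2,-5.8],"turn": [-0.0353,0.1004,0],"grip": 10},
    {"slide": [-1,-0.2,-5.8],"turn": [-0.0353,0.1004,0],"grip": 10},
    {"slide": [-1,-0.2,-5.8],"turn": [-0.0353,0.1004,0],"grip": 10},
  ],
)

```text
time_s: 13.3
position: [0.5001, -0.0873, 0.0133]
ee_rot: [[0.941, 0.336, 0.034], [0.336, -0.942, 0.012], [0.036, -0.0, -0.999]]
ft_force: [13.7, 4.4, -0.5]
grip_width: 0.0264
gripper_force: 59.6
```

```bash
python3 - <<'E'
from mv import *
go((-61,.7,0),(-57,.5,0),(-55,.3,0),(-54,.2,0)); print(ctrl.read_state()["ft_torque"])
E
```

```text
t 13.3 T [500.1 -87.3  13.3] E xyz [-62.   -0.1   1.3] phi 2.09 yaw 19.63 F xyz [14.4 -0.5 -0.5] w 26.4 q [-12.  35. 115.   2.  28.  56.]
(-61, 0.7, 0) slide [0.4, 0.3, -2.6] turn [-0.0124, 0.0343, 0.0013]
(-57, 0.5, 0) slide [4.2, 1.7, -2.8] turn [-0.0124, 0.0343, 0.0013]
(-55, 0.3, 0) slide [6.1, 2.4, -3.0] turn [-0.0124, 0.0343, 0.0013]
(-54, 0.2, 0) slide [7.0, 2.7, -3.1] turn [-0.0124, 0.0343, 0.0013]
[ 0.56239801 -2.0274287   0.09579534]
```

Call:
move_arm(
  steps=[
    {"slide": [-0.2,0,-1.2],"turn": [-0.006,0.017,0],"grip": 10},
    {"slide": [0.2,0.1,-2.6],"turn": [-0.0124,0.0343,0],"grip": 10},
    {"slide": [0.2,0.1,-3],"turn": [-0.0124,0.0343,0],"grip": 10},
    {"slide": [1.5,0.6,-3],"turn": [-0.0124,0.0343,0],"grip": 10},
    {"slide": [3,1.1,-3],"turn": [-0.0124,0.0343,0],"grip": 10},
    {"slide": [4.2,1.5,-3],"turn": [-0.0124,0.0343,0],"grip": 10},
    {"slide": [4.2,1.5,-3],"turn": [-0.0124,0.0343,0],"grip": 10},
    {"slide": [4.2,1.5,-3],"turn": [-0.0124,0.0343,0],"grip": 10},
  ],
)

```text
time_s: 14.1
position: [0.5033, -0.0858, 0.0103]
ee_rot: [[0.942, 0.336, -0.002], [0.336, -0.942, 0.0], [-0.001, -0.001, -1.0]]
ft_force: [11.4, 1.1, 3.2]
grip_width: 0.0258
gripper_force: 60.2
```

```bash
python3 - <<'E'
from mv import *
go((-55,.2,0),(-54,.2,0),(-53,.2,0))
E
```

```text
t 14.1 T [503.3 -85.8  10.3] E xyz [-58.    0.1   0.3] phi -0.08 yaw 19.63 F xyz [11.1 -2.8  3.2] w 25.8 q [-11.  36. 113.  -0.  31.  59.]
(-55, 0.2, 0) slide [2.8, 0.9, -0.1] turn [-0.0003, -0.0016, 0.0012]
(-54, 0.2, 0) slide [3.8, 1.2, -0.1] turn [-0.0003, -0.0016, 0.0012]
(-53, 0.2, 0) slide [4.7, 1.6, -0.1] turn [-0.0003, -0.0016, 0.0012]
```

Call:
move_arm(
  steps=[
    {"slide": [0.8,0,0.2],"turn": [0,0,0],"grip": 10},
    {"slide": [1.6,0.3,0.2],"turn": [0,0,0],"grip": 10},
    {"slide": [2.4,0.5,0.2],"turn": [0,0,0],"grip": 10},
    {"slide": [3.2,0.8,0.2],"turn": [0,0,0],"grip": 10},
    {"slide": [4,1.1,0.2],"turn": [0,0,0],"grip": 10},
    {"slide": [4,1.1,0.2],"turn": [0,0,0],"grip": 10},
    {"slide": [4,1.1,0.2],"turn": [0,0,0],"grip": 10},
    {"slide": [4,1.1,0.2],"turn": [0,0,0],"grip": 10},
  ],
)

```text
time_s: 14.9
position: [0.5059, -0.0846, 0.01]
ee_rot: [[0.942, 0.336, -0.004], [0.336, -0.942, 0.001], [-0.004, -0.002, -1.0]]
ft_force: [8.5, 0.4, 0.5]
grip_width: 0.0265
gripper_force: 60.1
```

```bash
python3 - <<'E'
from mv import *
cur()
E
```

```text
t 14.9 T [505.9 -84.6  10. ] E xyz [-55.1   0.4   0.2] phi -0.22 yaw 19.63 F xyz [ 8.1 -2.5  0.5] w 26.5 q [-11.  36. 113.  -0.  31.  60.]
```

Call:
move_arm(
  steps=[
    {"slide": [0.5,0,0],"turn": [0,0,0],"grip": 10},
    {"slide": [1,0,0],"turn": [0,0,0],"grip": 10},
    {"slide": [1.5,0.1,0],"turn": [0,0,0],"grip": 10},
    {"slide": [2,0.2,0],"turn": [0,0,0],"grip": 10},
    {"slide": [2,0.2,0],"turn": [0,0,0],"grip": 10},
    {"slide": [2,0.2,0],"turn": [0,0,0],"grip": 10},
    {"slide": [2,0.2,0],"turn": [0,0,0],"grip": 10},
    {"slide": [2,0.2,0],"turn": [0,0,0],"grip": 10},
  ],
)

```text
time_s: 15.7
position: [0.5071, -0.0842, 0.0099]
ee_rot: [[0.942, 0.336, -0.006], [0.336, -0.942, 0.001], [-0.005, -0.003, -1.0]]
ft_force: [6.4, 1.0, 1.8]
grip_width: 0.0263
gripper_force: 60.1
```

Call:
move_arm(
  steps=[
    {"slide": [0.4,0.1,0],"turn": [0,0,0],"grip": 10},
    {"slide": [0.8,0.2,0],"turn": [0,0,0],"grip": 10},
    {"slide": [1.2,0.3,0],"turn": [0,0,0],"grip": 10},
    {"slide": [1.2,0.3,0],"turn": [0,0,0],"grip": 10},
    {"slide": [1.2,0.3,0],"turn": [0,0,0],"grip": 10},
    {"slide": [1.2,0.3,0],"turn": [0,0,0],"grip": 10},
    {"slide": [1.2,0.3,0],"turn": [0,0,0],"grip": 10},
    {"slide": [1.2,0.3,0],"turn": [0,0,0],"grip": 10},
  ],
)

```text
time_s: 16.5
position: [0.5079, -0.0838, 0.0097]
ee_rot: [[0.942, 0.336, -0.007], [0.336, -0.942, 0.001], [-0.006, -0.003, -1.0]]
ft_force: [5.6, 1.6, 1.9]
grip_width: 0.0262
gripper_force: 60.1
```

Call:
move_arm(
  steps=[
    {"slide": [0,0,0],"turn": [0,0,0],"grip": 30},
    {"slide": [0,0,0],"turn": [0,0,0],"grip": 45},
    {"slide": [0,0,0],"turn": [0,0,0],"grip": 52},
    {"slide": [0,0,0],"turn": [0,0,0],"grip": 52},
    {"slide": [0,0,0],"turn": [0,0,0],"grip": 52},
    {"slide": [0,0,0],"turn": [0,0,0],"grip": 52},
    {"slide": [0,0,0],"turn": [0,0,0],"grip": 52},
    {"slide": [0,0,0],"turn": [0,0,0],"grip": 52},
  ],
)

```text
time_s: 17.3
position: [0.5055, -0.0835, 0.0091]
ee_rot: [[0.942, 0.336, -0.012], [0.336, -0.942, 0.002], [-0.011, -0.006, -1.0]]
ft_force: [0.5, 0.5, -0.2]
grip_width: 0.0443
gripper_force: 0.0
```

Call:
move_arm(
  steps=[
    {"slide": [0,0,5],"turn": [0,0,0],"grip": 52},
    {"slide": [0,0,15],"turn": [0,0,0],"grip": 52},
    {"slide": [0,0,30],"turn": [0,0,0],"grip": 52},
    {"slide": [0,0,60],"turn": [0,0,0],"grip": 52},
    {"slide": [0,0,100],"turn": [0,0,0],"grip": 52},
    {"slide": [0,30,140],"turn": [0,0,0],"grip": 52},
    {"slide": [0,70,160],"turn": [0,0,0],"grip": 52},
    {"slide": [0,110,170],"turn": [0,0,0],"grip": 52},
  ],
)

```text
time_s: 18.1
position: [0.5069, 0.0274, 0.1832]
ee_rot: [[0.942, 0.334, -0.006], [0.334, -0.942, 0.002], [-0.005, -0.004, -1.0]]
ft_force: [-0.1, -0.5, -0.6]
grip_width: 0.0445
gripper_force: 0.0
```

Call:
move_arm(
  steps=[
    {"slide": [0,40,0],"turn": [0,0,0],"grip": 52},
    {"slide": [0,85,0],"turn": [0,0,0],"grip": 52},
    {"slide": [0,130,0],"turn": [0,0,0],"grip": 52},
    {"slide": [0,175,0],"turn": [0,0,0],"grip": 52},
    {"slide": [0,220,0],"turn": [0,0,0],"grip": 52},
    {"slide": [0,250,0],"turn": [0,0,0],"grip": 52},
    {"slide": [0,250,0],"turn": [0,0,0],"grip": 52},
    {"slide": [0,250,0],"turn": [0,0,0],"grip": 52},
  ],
)

```text
time_s: 18.9
position: [0.5052, 0.2768, 0.18]
ee_rot: [[0.941, 0.337, -0.011], [0.337, -0.941, 0.002], [-0.01, -0.006, -1.0]]
ft_force: [0.5, 0.1, 0.2]
grip_width: 0.0446
gripper_force: 0.0
```

```bash
python3 - <<'E'
from mv import *
cur()
b=eyes.snapshot("side");c=eyes.snapshot("top"); 
r=lambda i,x,y,w,h:cv2.resize(i["image"][y:y+h,x:x+w],(400,400),interpolation=2)
cv2.imwrite("pics/e.png",np.hstack([r(b,250,200,100,100),r(c,295,115,95,95)])[:,:,::-1])
hsv=cv2.cvtColor(c["image"],cv2.COLOR_RGB2HSV); g=(hsv[...,0]>45)&(hsv[...,0]<80)&(hsv[...,1]>130)
n,l,st,_=cv2.connectedComponentsWithStats(g.astype(np.uint8))
for i in range(1,n):
    if st[i,4]>100:
        p=cloud(c,l==i)*1000-BAY-1.3*cx; d=p.mean(0); e=np.linalg.svd((p-d)[:,:2])[2][0]; print(st[i],"bay frame",np.round([d@cx,d@cy,d[2]],1),"ang",np.degrees(np.arctan2(e[1],e[0])).round(1)%180)
        t=p@cx; print([np.percentile(p[(t>k)&(t<k+15),2],80).round(1) for k in(-40,-25,-10,5,20) if ((t>k)&(t<k+15)).any()])
E
```

```text
t 18.9 T [505.2 276.8 180. ] E xyz [ 66.2 340.8 170.6] phi -0.57 yaw 19.71 F xyz [ 0.5 -0.1  0.2] w 44.6 q [ 27.  24. 102.   0.  55.  97.]
[344 142  22  34 435] bay frame [ -4.8 -60.7   5.7] ang 19.0
[np.float64(13.6), np.float64(13.2), np.float64(13.4), np.float64(13.2), np.float64(11.8)]
[320 150  21  35 437] bay frame [-5.5  1.7  9.1] ang 19.69999999999999
[np.float64(14.7), np.float64(14.3), np.float64(14.0), np.float64(13.4), np.float64(13.9)]
[255 161  12  26 171] bay frame [ 33.3 156.2  -6.9] ang 167.4
[np.float64(-5.1), np.float64(-4.9)]
```

View pics/e.png

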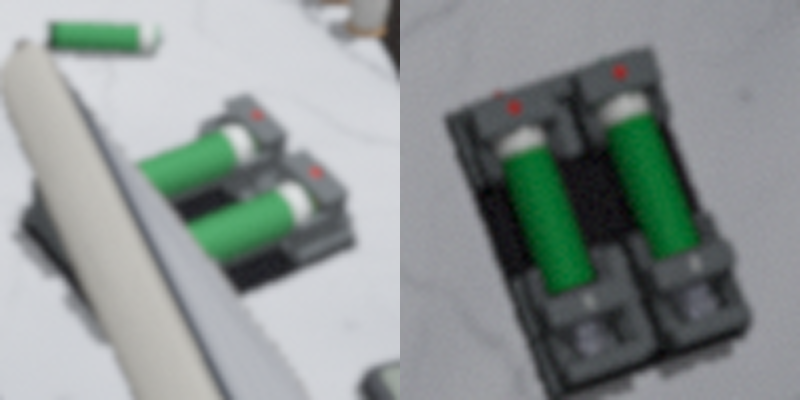

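Both halves show the loaded stick lying like the built-in one. White bands sit at (520,140) and (628,105), both flat ends are under their straps, and the heights match to about 1 mm. I'll hand it in.

```bash
python3 -c "
from station import ctrl
print(ctrl.finish_job())"
```

```text
the job is handed in; nothing more can be done
None
```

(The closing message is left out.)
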